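# Load the relay test tray and hold the enabling paddle half way

### The arm

A 6-joint arm with a two-finger parallel gripper is mounted at the origin on the work surface. World frame = base frame: x ahead of the robot, y to its left, z up, the work surface at z = 0. Lengths are in m, angles in rad, forces in N, time in s.
With the tool pointing down it reaches from about 0.3 to 0.875 m from the base axis. Payload 6.4 kg.
Tool frame: the origin (TCP) lies at the very end of the fingers, on their centre line; the grasp point (between the pads) lies 19 mm behind it; z points along the fingers, y is the direction in which the jaws open and shut (so a half turn about z gives the same grasp; the last joint's range is limited). The gripper opens to 85 mm and grips with 20 to 120 N. Pads are 22 mm wide; open, the fingers measure 114 mm over their backs; the gripper's body (76 mm by 85 mm) begins 54 mm behind the grasp point. The pads swing forward as they close: fully open they stand 13 mm farther back than shut.
Start: joints at [0.982, 0.181, 1.607, -0, 1.354, -0.206], TCP at [0.215, 0.533, 0.231] pointing down, gripper open.
Joint ranges: [-2.99, 2.99], [-0.89, 2.07], [0.3, 2.58], [-1.14, 4.28], [0, 2.63], [-3.12, 3.12]. Speed limits (rad/s): [2.57, 2.57, 3.01, 3.14, 3.14, 3.14].

### API

Orientations are given as a unit quaternion [w, x, y, z].
In Python, from cell import bot, eyes, order, models gives the robot as it stands.
- The arm moves only by the shell command python3 -m inch 'ROWS' [OPENING]. ROWS is JSON, a list that holds one entry, the list of rows, each a list of 6 numbers: the shift along the tool's x, y, z in cm, then the turn, a rotation vector about the tool's x, y, z in degrees. In form: [[[tx, ty, tz, wx, wy, wz], ...]]. A call has 1 to 10 rows; each row is the pose to reach, as a shift and turn from the pose measured when the call began, along the tool's axes at that moment; what a row does not reach only later rows make up. A row lasts 1/8 s, in which the tool goes at most 62.5 mm and 10.7 degrees, less where a joint would pass 70% of its speed; a pose out of reach is approached as far as the arm can. A call with a gripper value outside its range is refused whole. OPENING is the closure, from -1 (fully open) to 1 (shut), set as the call begins (- or left out, the last holds). The fingers move at their own pace and stop on an object; the grip force is fixed at half the most. Time passes only in rows, so rows that repeat a pose let the fingers close. It gives the time, the measured TCP pose, the force and the opening at its end, in the units of the state.
- bot.sense(): the state, without advancing time (a new reading comes with each control period).
- eyes.snapshot(name): name is "scene" or "top"; returns (picture, depth): 400x640x3 uint8, red, green, blue; 400x640 float32, m along the optical axis (not along the pixel's ray), 0 where there is no reading.
- eyes.camera_info(name): a dict with "vertical_fov" (degrees; the focal length in pixels is half the picture's height over the tangent of half this angle, whatever the lens; pixels are square), "cx", "cy" (the principal point, pixels), "camera_from_world" (4x4, takes a point from world to camera coordinates). Camera axes: x right, y down, z forward; pixel columns grow to the right and rows downward; lengths in m; the calibration is good to about 2 mm. A picture is of the moment at which its call begins. camera_info takes no time and is no camera call.
- order.close_job(): hands the job in, once; it reports no verdict.
Trained networks look in the newest picture that a camera, given by its name, has taken for a name from the list of things; names that differ only in an ending like _2 or _b are one class to them, and where a whole thing is asked for, a point or a joint stands for the part that bears it (a point fixed in the world has none). Each returns a list of dicts, best first, with "score" (0 to 1); they miss things now and then, are a little off and sometimes report something else, mostly with a low value. They report only what shows in the picture. A call takes as long as a camera call. They do not tell look-alikes from the thing itself.
- models.look_for(camera, query): "rect" ([left, top, right, bottom] in pixels, round what is visible of it).
- models.silhouettes(camera, query): "region" (400x640 bool, what is visible of it) and "rect" ([left, top, right, bottom] in pixels, round what is visible of it).
- models.tip_of(camera, query): "centre" ([column, row] in pixels: a listed point, or the origin of a listed thing).
The state is a dict: "time": time; "joint_positions": joint angles; "qvel": joint speeds; "joint_torque": joint torques, N m; "tool_pos": TCP position; "ee_rot": TCP orientation; "ft_force": force on the tool from outside, world axes, zero at the start; "torque": the same for the moment, N m; "opening": opening from 0.0 (shut) to 1.0 (fully open).
Only numpy, scipy, OpenCV 4.12 (cv2) and the standard library are available. Lean on these libraries where they do the work, as an engineer would, in place of code of your own. Each camera call takes 0.05 s, during which the arm holds its last target.

### The job

Load the three loose relays into the test tray, one standing upright and fully seated in each of its three pockets. Then press the spring-loaded enabling paddle half way down, so that it lies level with the tops of its two cheeks, and keep holding it there: the job finishes while you are still pressing, so do not let go. Never push the paddle on towards the bottom of its travel, where the test cuts out, and leave the flux bottle, the solder spool and the screwdriver where they are.

Things in the scene. Friction and masses are not known exactly. Their poses are not given: they have to be found in the camera images.
- relay1_mid (a point): Centre, 27 mm above the underside, of one of three identical loose plug-in relays: upright grey block, 26 mm (x) by 34 mm (y) by 54 mm tall (z up), about 60 g; the lowest 5 mm is a black foot, 20 x 28 mm. Starts upright on the bench, yaw within 46 degrees of straight. Goes into any pocket, either way round; grip its upper part so that the fingers clear the tray walls.
- relay2_mid (a point): Centre, 27 mm above the underside, of one of three identical loose plug-in relays: upright grey block, 26 mm (x) by 34 mm (y) by 54 mm tall (z up), about 60 g; the lowest 5 mm is a black foot, 20 x 28 mm. Starts upright on the bench, yaw within 46 degrees of straight. Goes into any pocket, either way round; grip its upper part so that the fingers clear the tray walls.
- relay3_mid (a point): Centre, 27 mm above the underside, of one of three identical loose plug-in relays: upright grey block, 26 mm (x) by 34 mm (y) by 54 mm tall (z up), about 60 g; the lowest 5 mm is a black foot, 20 x 28 mm. Starts upright on the bench, yaw within 46 degrees of straight. Goes into any pocket, either way round; grip its upper part so that the fingers clear the tray walls.
- pocket1 (a point): Centre of the floor of one of three pockets in a row along y, 52 mm apart, in the fixed aluminium test tray (44 x 157 mm, 25 mm high). Pocket: 32 mm (x) by 41 mm (y), 9 mm deep, floor 16 mm above the bench; z up. A relay goes in with its x and y along the pocket's, or turned by 180 degrees; seated, its centre is 27 mm above this point.
- pocket2 (a point): Centre of the floor of one of three pockets in a row along y, 52 mm apart, in the fixed aluminium test tray (44 x 157 mm, 25 mm high). Pocket: 32 mm (x) by 41 mm (y), 9 mm deep, floor 16 mm above the bench; z up. A relay goes in with its x and y along the pocket's, or turned by 180 degrees; seated, its centre is 27 mm above this point.
- pocket3 (a point): Centre of the floor of one of three pockets in a row along y, 52 mm apart, in the fixed aluminium test tray (44 x 157 mm, 25 mm high). Pocket: 32 mm (x) by 41 mm (y), 9 mm deep, floor 16 mm above the bench; z up. A relay goes in with its x and y along the pocket's, or turned by 180 degrees; seated, its centre is 27 mm above this point.
- pad (a point): Top centre of the rubber press pad (44 x 42 mm) near the free end of the black paddle, 85 mm from its hinge; moves with the paddle. Its top is about 91 mm above the bench at rest, 70 mm when level, 49 mm at the bottom. Press from above with shut fingers: about 3 N at the pad starts it, 6 N holds it level, 9 N is the bottom. Nothing stands beside the pad.
- hinge (a point): Hinge axis of the paddle (118 x 46 mm), 62 mm above the bench, on a fixed grey base (160 x 75 mm). x points from pad to hinge, y along the hinge, z up; the free end is on the robot side. Two grey cheeks, tops 67 mm above the bench, flank the paddle from 14 mm beyond the hinge to 56 mm short of it; level, the paddle's plate is flush with their tops.
- paddle (a joint): Angle of the paddle, rad: 0 sprung up at rest, 0.25 level (half way), 0.5 fully down. It springs back when let go.
- bottle_mid (a point): Bystander: small blue bottle with a white cap, 38 mm diameter, 62 mm tall; this point is half-way up.
- spool_mid (a point): Bystander: white plastic spool of solder wire standing on its flange, 52 mm diameter, 42 mm tall; this point is half-way up.
- driver_grip (a point): Bystander: screwdriver lying on the bench, about 150 mm long, along its x; this point is in the handle.
Not all that is in view belongs to the job. What is shaped like the part that bears pad but yellow is not meant.

How it is judged:
By the outcome, as a careful person would: the job done as asked, in the order asked, and still so for the second after the job is handed in, while the arm keeps its last pose, push and grip.
It also fails if it takes over 67 s, if anything falls off the work surface, if the arm or the gripper's body presses on something with over 40 N, if the wrist force passes 120 N, or if a joint passes its speed limit or range.

## Working session

There is one attempt and no reset: what is moved stays moved. The work goes in short steps, Python scripts to look and compute and a shell command to move; the robot and the scene stay as the last step left them, time stands still between calls to the robot, and variables do not carry over. Pictures are saved under pics/ and viewed, and the job is handed in when it is done.

```bash
ls; mkdir -p pics
python3 - <<'E'
from cell import bot,eyes,order,models
import cv2,numpy as np
print(bot.sense())
for n in ["scene","top"]:
    p,d=eyes.snapshot(n); cv2.imwrite(f"pics/{n}0.png",p[:,:,::-1]); np.savez(f"{n}0.npz",p=p,d=d)
    i=eyes.camera_info(n); print(n,i)
E
```

```text
pics
{'time': 0.0, 'joint_positions': array([ 9.81716194e-01,  1.81525709e-01,  1.60802943e+00, -1.47426739e-05,
        1.35383606e+00, -2.06315681e-01]), 'qvel': array([-0.00086291, -0.00069887,  0.0004823 ,  0.00025458, -0.00098526,
        0.00134345]), 'joint_torque': array([-3.04923078e-04, -4.44882166e+01, -3.51333725e+01, -4.06733052e-04,
        9.20120539e-03, -3.90167361e-05]), 'tool_pos': array([0.21442509, 0.53290407, 0.23038244]), 'ee_rot': array([-3.41650587e-04,  1.90214425e-01,  9.81742158e-01, -8.31877396e-04]), 'ft_force': array([-0.3064104 , -0.18455269,  0.31901198]), 'torque': array([ 0.02405998, -0.02438274,  0.00194235]), 'opening': 1.0011651463991893}
scene {'vertical_fov': 47.69660358860663, 'cx': 326.40273794687187, 'cy': 184.24944885552907, 'camera_from_world': array([[ 0.29451234,  0.95563825, -0.00424407, -0.09225535],
       [ 0.5928356 , -0.18618202, -0.78350635, -0.29764346],
       [-0.74953881,  0.22823625, -0.62136928,  1.51055325],
       [ 0.        ,  0.        ,  0.        ,  1.        ]])}
top {'vertical_fov': 47.68893992452056, 'cx': 319.44076630513393, 'cy': 197.11172554987508, 'camera_from_world': array([[ 0.01876572, -0.99957965,  0.02209927, -0.09196127],
       [-0.99289304, -0.02122913, -0.11710143,  0.62721399],
       [ 0.11752135, -0.01974472, -0.99287405,  1.18376505],
       [ 0.        ,  0.        ,  0.        ,  1.        ]])}
```

View pics/top0.png

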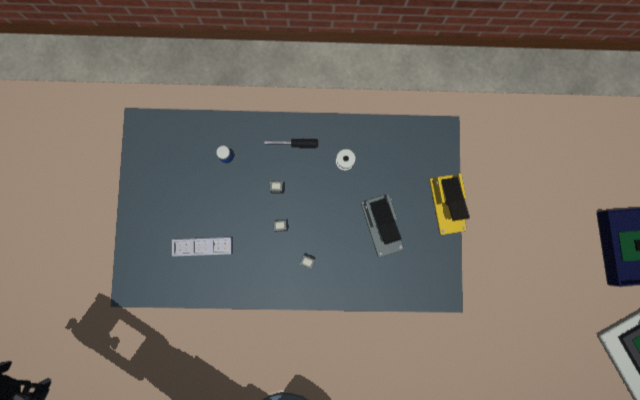

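View pics/scene0.png

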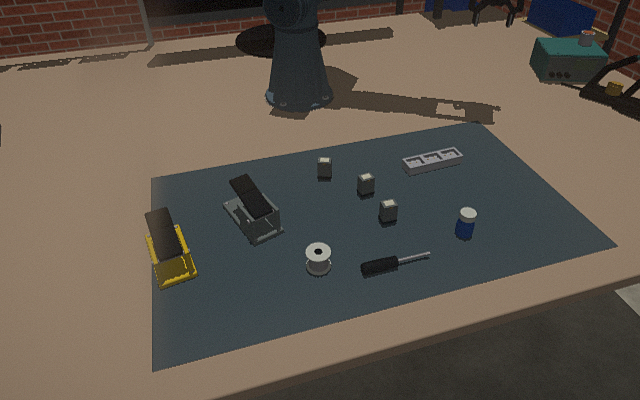

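The top view shows relays at about (277,187), (281,226) and (308,261). The tray is at (202,246), the grey paddle at (383,223) and the yellow look-alike at (450,204). Next I measure positions from depth.

```bash
cat > h.py <<'E'
from cell import bot,eyes,order,models
import cv2,numpy as np
def cloud(n,d):
    i=eyes.camera_info(n); T=np.linalg.inv(i['camera_from_world']); f=200/np.tan(np.radians(i['vertical_fov'])/2)
    v,u=np.mgrid[:400,:640]
    P=np.stack([(u-i['cx'])/f*d,(v-i['cy'])/f*d,d],-1)
    W=P@T[:3,:3].T+T[:3,3]; W[d<=0]=np.nan
    return W
def proj(n,X):
    i=eyes.camera_info(n);f=200/np.tan(np.radians(i['vertical_fov'])/2)
    c=np.asarray(X)@i['camera_from_world'][:3,:3].T+i['camera_from_world'][:3,3]
    return np.c_[c[:,0]/c[:,2]*f+i['cx'],c[:,1]/c[:,2]*f+i['cy']]
def rect(W,m):
    n,l,s,_=cv2.connectedComponentsWithStats(m.astype(np.uint8))
    for k in range(1,n):
        if s[k,4]<12: continue
        q=W[l==k]; r=cv2.minAreaRect((q[:,:2]*1000).astype(np.float32))
        print(' px',s[k,:5],'mean',q.mean(0).round(4),'zmax %.3f'%q[:,2].max(),'rect',np.round(r[0],1),np.round(r[1],1),round(r[2],1))
E
python3 - <<'E'
from h import *
for n in ["top","scene"]:
    z=np.load(n+"0.npz"); W=cloud(n,z['d']); Z=W[...,2]
    R=(W[...,0]>.2)&(W[...,0]<.8)&(abs(W[...,1])<.5)
    print(n,'bench',np.nanmedian(Z[R&(abs(Z)<.02)]))
    rect(W,R&(Z>.045)&(Z<.06)); print('low'); rect(W,R&(Z>.012)&(Z<.3))
for n in ["top","scene"]:
  for q in ["relay1_mid","pocket1","pad","hinge"]:
    print(n,q,[(np.round(r['centre'],1),round(r['score'],2)) for r in models.tip_of(n,q)])
p=np.load("top0.npz")['p'][120:280,150:480,::-1]
cv2.imwrite("pics/topz.png",cv2.resize(p,None,fx=2.4,fy=2.4,interpolation=cv2.INTER_CUBIC))
E
```

```text
top bench 0.0007551615057017624
 px [221 155   9   5  14] mean [0.7277 0.174  0.0543] zmax 0.060 rect [727.3 174.8] [ 4.9 24.2] 24.8
 px [270 181  13  11 129] mean [0.6536 0.0375 0.0541] zmax 0.060 rect [654.1  37.4] [32.9 26.5] 88.9
 px [436 183   7  21  36] mean [ 0.6432 -0.3985  0.0523] zmax 0.059 rect [ 644.6 -398.7] [55.4  4.9] 13.7
 px [273 221  14  11 127] mean [0.5492 0.0248 0.054 ] zmax 0.060 rect [549.7  24.9] [26.3 33.9] 7.4
 px [300 256  15  13 125] mean [ 0.4554 -0.0497  0.0544] zmax 0.059 rect [455.4 -49.7] [32.8 25.6] 64.5
low
 px [264 139  54   9 287] mean [ 0.7809 -0.0212  0.0219] zmax 0.031 rect [781.4   3.5] [ 24.1 147.6] 0.4
 px [216 146  18  17 206] mean [0.7377 0.1782 0.0525] zmax 0.068 rect [739.8 181.2] [35.4 35.4] 60.0
 px [337 150  18  18 276] mean [ 0.7357 -0.1482  0.0423] zmax 0.048 rect [ 735.6 -148.3] [48.9 46.7] 1.0
 px [ 430  174   40   61 1468] mean [ 0.6239 -0.428   0.0581] zmax 0.103 rect [ 619.  -434.6] [158.9  73.7] 10.2
 px [270 181  14  13 152] mean [0.6523 0.037  0.0501] zmax 0.060 rect [654.   37.4] [33.  26.6] 88.7
 px [ 362  195   42   63 13
[... 2546 characters left out ...]
76 -0.0225  0.0207] zmax 0.029 rect [787.3   2.7] [151.   24.5] 88.0
top relay1_mid [(array([306.6, 261.8]), 0.66), (array([344. , 160.3]), 0.24)]
top pocket1 [(array([223.4, 243.6]), 0.9), (array([185.2, 247.9]), 0.75), (array([204. , 245.8]), 0.57)]
top pad [(array([390.4, 231.4]), 0.77), (array([459.5, 208.6]), 0.58)]
top hinge [(array([451.3, 177.2]), 0.66), (array([376.8, 202.8]), 0.62)]
scene relay1_mid [(array([323.7, 168.6]), 0.89)]
scene pocket1 [(array([450.9, 157.2]), 0.89), (array([411.9, 165.9]), 0.73), (array([434.3, 157.8]), 0.58)]
scene pad [(array([244.5, 181.6]), 0.93), (array([158.6, 218.2]), 0.77)]
scene hinge [(array([260.5, 213.5]), 0.93), (array([172.1, 255. ]), 0.85)]
```

View pics/topz.png

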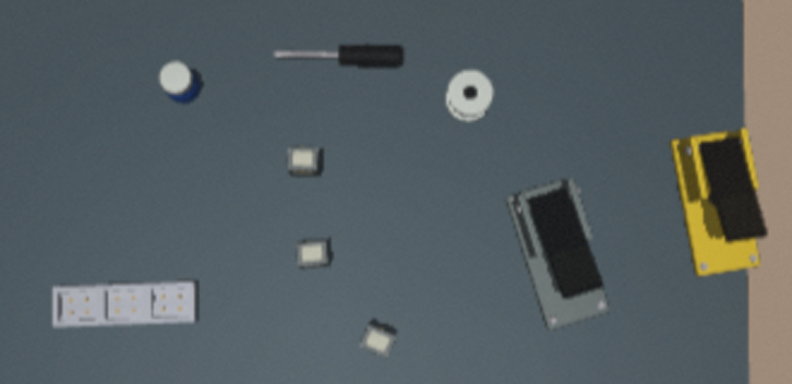

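```bash
cat >> h.py <<'E'
from scipy.spatial.transform import Rotation as Ro
def goal(x,y,z,jaw):
    "jaw: world angle of tool y, deg, tool pointing down"
    s=bot.sense(); w=s['ee_rot']; R0=Ro.from_quat([w[1],w[2],w[3],w[0]])
    b=[]
    for a in (jaw,jaw+180):
        c,si=np.cos(np.radians(a)),np.sin(np.radians(a))
        ey=np.array([c,si,0]);ez=np.array([0,0,-1.]);ex=np.cross(ey,ez)
        b.append((R0.inv()*Ro.from_matrix(np.c_[ex,ey,ez])).as_rotvec(degrees=True))
    t=R0.inv().apply(np.array([x,y,z])-s['tool_pos'])*100
    r=min(b,key=lambda v:np.linalg.norm(v))
    print('goal',(x,y,z,jaw),'rows',t.round(2),r.round(1)); 
def st():
    s=bot.sense(); print('t%.2f'%s['time'],'p',s['tool_pos'].round(4),'q',s['ee_rot'].round(3),'F',s['ft_force'].round(1),'open %.3f'%s['opening'],'j',s['joint_positions'].round(2))
E
python3 -c "
from h import *
goal(.6545,.0375,.12,-1.3)"
```

```text
goal (0.6545, 0.0375, 0.12, -1.3) rows [-59.31 -29.57  11.13] [-0.   0.  69.4]
```

```bash
python3 -m inch '[[[-59.3,-29.6,11.1,0,0,69.4],[-59.3,-29.6,11.1,0,0,69.4],[-59.3,-29.6,11.1,0,0,69.4],[-59.3,-29.6,11.1,0,0,69.4],[-59.3,-29.6,11.1,0,0,69.4],[-59.3,-29.6,11.1,0,0,69.4],[-59.3,-29.6,11.1,0,0,69.4],[-59.3,-29.6,11.1,0,0,69.4],[-59.3,-29.6,11.1,0,0,69.4],[-59.3,-29.6,11.1,0,0,69.4]]]' -1; python3 -c "
from h import *
st();goal(.6545,.0375,.12,-1.3)"
```

```text
time: 1.75
tool_pos: [0.6248, 0.0703, 0.1279]
ee_rot: [0.0, 0.715, 0.699, 0.0]
ft_force: [0.3, 0.9, 0.9]
opening: 0.999
t1.75 p [0.6248 0.0703 0.1279] q [0.    0.715 0.699 0.   ] F [0.3 0.9 0.9] open 0.999 j [-0.08  0.4   1.55  0.    1.19 -0.05]
goal (0.6545, 0.0375, 0.12, -1.3) rows [-3.21  3.04  0.79] [ 0. -0. -0.]
```

```bash
python3 -m inch '[[[-3.2,3.0,2,0,0,0],[-3.2,3.0,2,0,0,0],[-3.2,3.0,2,0,0,0],[-3.2,3.0,5,0,0,0],[-3.2,3.0,8,0,0,0],[-3.2,3.0,10.8,0,0,0],[-3.2,3.0,10.8,0,0,0],[-3.2,3.0,10.8,0,0,0]]]' -1; python3 -c "
from h import *
st();goal(.6545,.0375,.02,-1.3)
p,d=eyes.snapshot('scene');cv2.imwrite('pics/a1.png',cv2.resize(p[80:280,250:500,::-1],None,fx=3,fy=3))"
```

```text
time: 2.75
tool_pos: [0.6549, 0.0385, 0.0217]
ee_rot: [0.001, 0.715, 0.699, 0.001]
ft_force: [0.2, 0.1, 0.8]
opening: 1.002
t2.75 p [0.6549 0.0385 0.0217] q [0.001 0.715 0.699 0.001] F [0.2 0.1 0.8] open 1.002 j [-0.12  0.59  1.51  0.    1.03 -0.1 ]
goal (0.6545, 0.0375, 0.02, -1.3) rows [-0.1  -0.03  0.17] [0.2 0.  0. ]
```

View pics/a1.png

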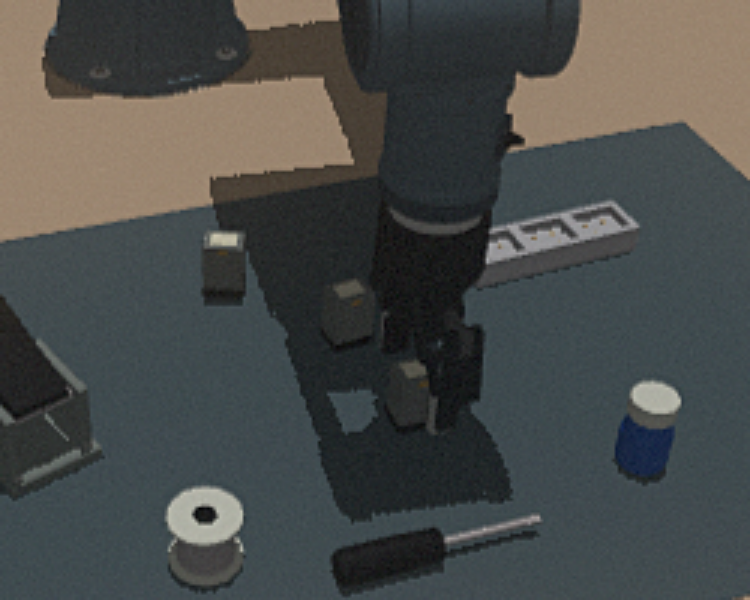

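```bash
python3 -c "
from h import *
X=[[.6549,.0385,.0217],[.6545,.0375,.054],[.70,.0385,.035],[.70,.0275,.035],[.70,.0495,.035],[.61,.0385,.035],[.70,.0385,.08]]
print(((proj('scene',X)-[250,80])*3).round(0))
print(proj('top',X).round(0))
p,d=eyes.snapshot('top');cv2.imwrite('pics/a2.png',cv2.resize(p[120:280,170:350,::-1],None,fx=3.5,fy=3.5))"
```

```text
[[413. 402.]
 [415. 369.]
 [439. 428.]
 [425. 431.]
 [453. 425.]
 [391. 351.]
 [445. 381.]]
[[276. 187.]
 [276. 186.]
 [277. 170.]
 [281. 170.]
 [273. 170.]
 [276. 203.]
 [275. 167.]]
```

View pics/a2.png

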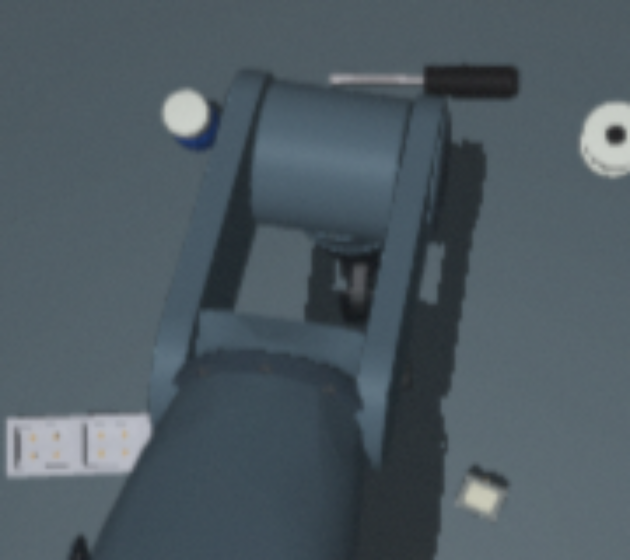

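The front finger sits at about (435,415) in the crop, where I predicted it, so the fingers straddle the relay. Closing.

```bash
python3 -m inch '[[[-0.1,0,0.2,0,0,0],[-0.1,0,0.2,0,0,0],[-0.1,0,0.2,0,0,0],[-0.1,0,0.2,0,0,0],[-0.1,0,0.2,0,0,0],[-0.1,0,0.2,0,0,0]]]' 1; python3 -c "
from h import *
st();goal(.6545,.0375,.13,3.2);goal(.4874,.2865,.13,3.2)"
```

```text
time: 3.6
tool_pos: [0.6557, 0.0369, 0.0204]
ee_rot: [0.002, 0.715, 0.699, 0.001]
ft_force: [-0.4, -1.1, 2.4]
opening: 0.297
t3.60 p [0.6557 0.0369 0.0204] q [0.002 0.715 0.699 0.001] F [-0.4 -1.1  2.4] open 0.297 j [-0.12  0.6   1.51  0.    1.03 -0.1 ]
goal (0.6545, 0.0375, 0.13, 3.2) rows [  0.06  -0.07 -10.96] [ 0.2  0.  -4.5]
goal (0.4874, 0.2865, 0.13, 3.2) rows [ 24.57 -17.35 -11.05] [ 0.2  0.  -4.5]
```

```bash
python3 -m inch '[[[0,0,-5,0,0,0],[0,0,-10,0,0,0],[5,-3.5,-11,0,0,-1],[10,-7,-11,0,0,-2],[15,-10.5,-11,0,0,-3],[20,-14,-11,0,0,-4.5],[24.6,-17.4,-11,0.2,0,-4.5],[24.6,-17.4,-11,0.2,0,-4.5],[24.6,-17.4,-11,0.2,0,-4.5],[24.6,-17.4,-11,0.2,0,-4.5]]]' 1; python3 -c "
from h import *
st();goal(.4874,.2865,.06,3.2);goal(.4874,.2865,.036,3.2)
p,d=eyes.snapshot('scene');cv2.imwrite('pics/a3.png',cv2.resize(p[60:220,330:530,::-1],None,fx=3.5,fy=3.5))"
```

```text
time: 4.85
tool_pos: [0.4877, 0.2857, 0.1294]
ee_rot: [0.001, 0.688, 0.726, 0.0]
ft_force: [-0.5, 0.5, -0.5]
opening: 0.292
t4.85 p [0.4877 0.2857 0.1294] q [0.001 0.688 0.726 0.   ] F [-0.5  0.5 -0.5] open 0.292 j [ 0.32  0.27  1.72 -0.    1.15  0.27]
goal (0.4874, 0.2865, 0.06, 3.2) rows [ 0.09 -0.04  6.94] [ 0.   0.  -0.1]
goal (0.4874, 0.2865, 0.036, 3.2) rows [ 0.09 -0.04  9.34] [ 0.   0.  -0.1]
```

View pics/a3.png

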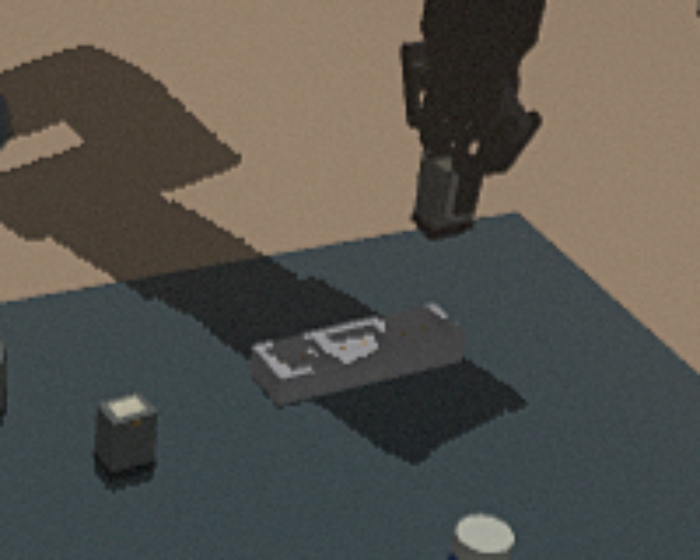

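```bash
python3 -m inch '[[[0.1,0,4,0,0,0],[0.1,0,7,0,0,0],[0.1,0,7.6,0,0,0],[0.1,0,8.2,0,0,0],[0.1,0,8.6,0,0,0],[0.1,0,8.9,0,0,0],[0.1,0,9.2,0,0,0],[0.1,0,9.3,0,0,0],[0.1,0,9.3,0,0,0]]]' 1; python3 -c "
from h import *
st();goal(.4874,.2865,.036,3.2)
p,d=eyes.snapshot('scene');cv2.imwrite('pics/a4.png',cv2.resize(p[80:220,330:530,::-1],None,fx=3.5,fy=3.5))"
```

```text
time: 6.02
tool_pos: [0.4878, 0.2866, 0.0365]
ee_rot: [0.001, 0.688, 0.726, 0.0]
ft_force: [-0.2, 1.2, -0.1]
opening: 0.294
t6.03 p [0.4878 0.2866 0.0365] q [0.001 0.688 0.726 0.   ] F [-0.2  1.2 -0.1] open 0.294 j [ 0.32  0.41  1.75 -0.    0.97  0.27]
goal (0.4874, 0.2865, 0.036, 3.2) rows [-0.01 -0.04  0.05] [ 0.1  0.  -0.1]
```

View pics/a4.png

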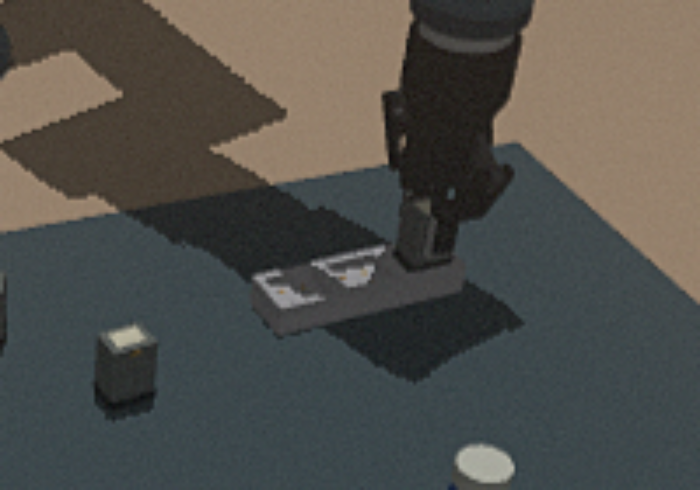

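```bash
python3 -m inch '[[[0,0,0,0,0,0],[0,0,0,0,0,0],[0,0,0,0,0,0],[0,0,0,0,0,0],[0,0,-4,0,0,0],[0,0,-9,0,0,0],[0,0,-9,0,0,0]]]' -1; python3 -c "
from h import *
st();goal(.5500,.025,.12,7);goal(.5500,.025,.0205,7)"
```

```text
time: 6.95
tool_pos: [0.491, 0.2879, 0.1313]
ee_rot: [0.003, 0.688, 0.726, 0.004]
ft_force: [0.8, -0.3, -0.8]
opening: 1.003
t6.95 p [0.491  0.2879 0.1313] q [0.003 0.688 0.726 0.004] F [ 0.8 -0.3 -0.8] open 1.003 j [ 0.32  0.27  1.71 -0.    1.15  0.27]
goal (0.55, 0.025, 0.12, 7) rows [-26.57   4.47   1.13] [ 0.6 -0.1 -3.9]
goal (0.55, 0.025, 0.0205, 7) rows [-26.58   4.37  11.08] [ 0.6 -0.1 -3.9]
```

```bash
python3 -m inch '[[[-26.6,4.5,1.1,0.6,0,-3.9],[-26.6,4.5,1.1,0.6,0,-3.9],[-26.6,4.5,1.1,0.6,0,-3.9],[-26.6,4.5,1.1,0.6,0,-3.9],[-26.6,4.5,1.1,0.6,0,-3.9],[-26.6,4.5,1.1,0.6,0,-3.9],[-26.6,4.5,1.1,0.6,0,-3.9]]]' -1; python3 -c "
from h import *
st();goal(.5500,.025,.0205,7)
z='x'
for n in ['top','scene']:
    p,d=eyes.snapshot(n);W=cloud(n,d);Z=W[...,2]
    R=(W[...,0]>.4)&(W[...,0]<.58)&(abs(W[...,1]-.234)<.09)
    print(n);rect(W,R&(Z>.06)&(Z<.08));rect(W,R&(Z>.012)&(Z<.08))
cv2.imwrite('pics/a5.png',cv2.resize(p[80:280,300:550,::-1],None,fx=3,fy=3))"
```

```text
time: 7.82
tool_pos: [0.5497, 0.0261, 0.1198]
ee_rot: [-0.001, 0.662, 0.749, 0.0]
ft_force: [-0.7, 0.5, 0.6]
opening: 1.0
t7.83 p [0.5497 0.0261 0.1198] q [-0.001  0.662  0.749  0.   ] F [-0.7  0.5  0.6] open 1.000 j [-0.17  0.26  1.76  0.    1.13 -0.29]
goal (0.55, 0.025, 0.0205, 7) rows [-0.14  0.03  9.93] [-0.1 -0.1  0. ]
top
 px [170 242  15  11 151] mean [0.4879 0.2869 0.0699] zmax 0.077 rect [487.9 286.8] [25.7 35.7] 1.4
 px [170 238  48  19 712] mean [0.4892 0.2555 0.0331] zmax 0.077 rect [489.  252.6] [ 43.9 120. ] 3.2
scene
 px [445 136  17  11 132] mean [0.4932 0.2851 0.0685] zmax 0.074 rect [490.9 288.2] [29.  38.2] 2.0
 px [ 402  136   61   36 1034] mean [0.4957 0.2409 0.0311] zmax 0.074 rect [491.1 235. ] [ 49.  158.6] 3.0
```

View pics/a5.png

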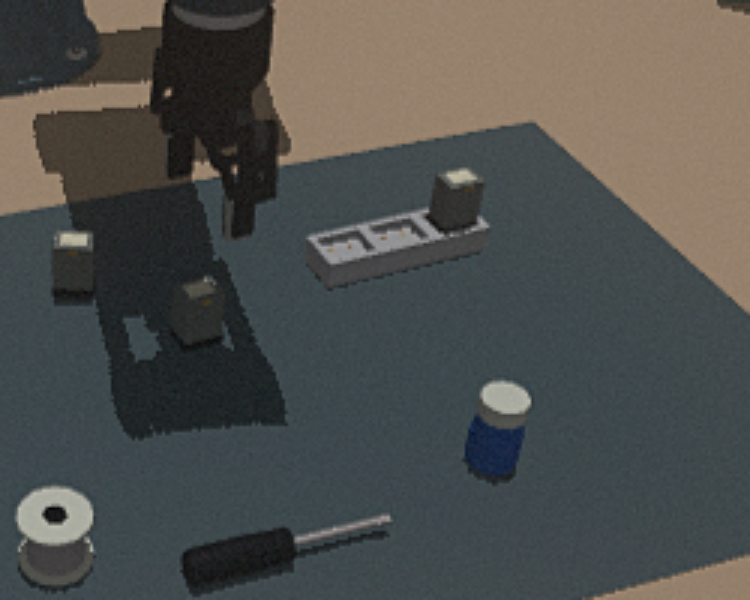

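Relay A stands in the far pocket at crop (457,200), with its top at 0.070 m, which is the seated height. Now relay B.

```bash
python3 -m inch '[[[-0.1,0,4,0,0,0],[-0.1,0,8,0,0,0],[-0.1,0,9.9,0,0,0],[-0.1,0,9.9,0,0,0],[-0.1,0,9.9,0,0,0]]]' -1;python3 -m inch '[[[0,0,0,0,0,0],[0,0,0,0,0,0],[0,0,0,0,0,0],[0,0,0,0,0,0],[0,0,0,0,0,0],[0,0,0,0,0,0]]]' 1; python3 -c "
from h import *
st();goal(.4903,.2346,.13,3.2)"
```

```text
time: 8.55
tool_pos: [0.5511, 0.0257, 0.0224]
ee_rot: [-0.0, 0.662, 0.75, 0.001]
ft_force: [0.3, 0.1, 0.3]
opening: 0.999
time: 9.3
tool_pos: [0.5515, 0.0256, 0.0229]
ee_rot: [0.0, 0.662, 0.75, 0.001]
ft_force: [-2.3, 0.3, 5.1]
opening: 0.295
t9.30 p [0.5515 0.0256 0.0229] q [0.    0.662 0.75  0.001] F [-2.3  0.3  5.1] open 0.295 j [-0.17  0.41  1.79  0.    0.94 -0.3 ]
goal (0.4903, 0.2346, 0.13, 3.2) rows [ 21.51  -3.46 -10.69] [ 0.1 -0.1  3.9]
```

```bash
python3 -m inch '[[[0,0,-5,0,0,0],[0,0,-10,0,0,0],[5,-0.8,-10.7,0,0,1],[10,-1.6,-10.7,0,0,2],[15,-2.4,-10.7,0,0,3],[20,-3.2,-10.7,0,0,3.9],[21.5,-3.5,-10.7,0,0,3.9],[21.5,-3.5,-10.7,0,0,3.9],[21.5,-3.5,-10.7,0,0,3.9],[21.5,-3.5,-10.7,0,0,3.9]]]' 1; python3 -c "
from h import *
st();goal(.4903,.2346,.039,3.2)"
```

```text
time: 10.55
tool_pos: [0.4905, 0.2332, 0.13]
ee_rot: [0.0, 0.687, 0.726, 0.001]
ft_force: [-0.3, -0.1, -0.4]
opening: 0.299
t10.55 p [0.4905 0.2332 0.13  ] q [0.    0.687 0.726 0.001] F [-0.3 -0.1 -0.4] open 0.299 j [0.22 0.22 1.78 0.   1.14 0.17]
goal (0.4903, 0.2346, 0.039, 3.2) rows [ 0.14 -0.02  9.1 ] [ 0.1 -0.  -0.1]
```

```bash
python3 -m inch '[[[0.1,0,4,0,0,0],[0.1,0,6.8,0,0,0],[0.1,0,7.6,0,0,0],[0.1,0,8.2,0,0,0],[0.1,0,8.6,0,0,0],[0.1,0,8.9,0,0,0],[0.1,0,9.1,0,0,0],[0.1,0,9.1,0,0,0]]]' 1; python3 -c "
from h import *
st()
p,d=eyes.snapshot('scene');cv2.imwrite('pics/b4.png',cv2.resize(p[80:220,330:530,::-1],None,fx=3.5,fy=3.5))"
```

```text
time: 11.55
tool_pos: [0.4906, 0.2343, 0.0391]
ee_rot: [0.0, 0.687, 0.726, 0.001]
ft_force: [-0.0, -0.0, 0.3]
opening: 0.293
t11.55 p [0.4906 0.2343 0.0391] q [0.    0.687 0.726 0.001] F [-0.  -0.   0.3] open 0.293 j [0.23 0.37 1.81 0.   0.96 0.17]
```

View pics/b4.png

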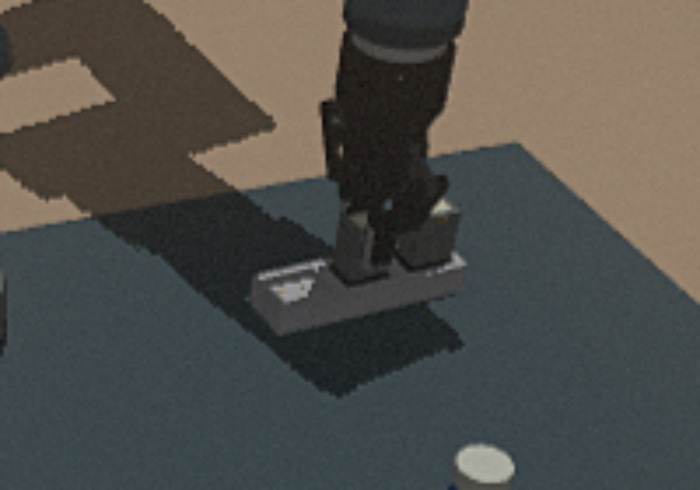

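Relay B is in the middle pocket, at crop (360,245). Releasing.

```bash
python3 -m inch '[[[0,0,0,0,0,0],[0,0,0,0,0,0],[0,0,0,0,0,0],[0,0,0,0,0,0],[0,0,-4,0,0,0],[0,0,-9,0,0,0],[0,0,-9,0,0,0]]]' -1; python3 -c "
from h import *
st();goal(.4558,-.0497,.12,-25.5)"
```

```text
time: 12.48
tool_pos: [0.4937, 0.2351, 0.1338]
ee_rot: [0.003, 0.687, 0.726, 0.005]
ft_force: [-0.2, 0.5, -0.9]
opening: 0.998
t12.47 p [0.4937 0.2351 0.1338] q [0.003 0.687 0.726 0.005] F [-0.2  0.5 -0.9] open 0.998 j [0.23 0.22 1.77 0.   1.14 0.17]
goal (0.4558, -0.0497, 0.12, -25.5) rows [-28.23  -5.37   1.25] [ 0.6 -0.3 28.7]
```

```bash
python3 -m inch '[[[-28.2,-5.4,1.2,0.5,-0.2,28.7],[-28.2,-5.4,1.2,0.5,-0.2,28.7],[-28.2,-5.4,1.2,0.5,-0.2,28.7],[-28.2,-5.4,1.2,0.5,-0.2,28.7],[-28.2,-5.4,1.2,0.5,-0.2,28.7],[-28.2,-5.4,1.2,0.5,-0.2,28.7],[-28.2,-5.4,1.2,0.5,-0.2,28.7],[-28.2,-5.4,1.2,0.5,-0.2,28.7]]]' -1; python3 -c "
from h import *
st();goal(.4558,-.0497,.0205,-25.5)
for n in ['top','scene']:
    p,d=eyes.snapshot(n);W=cloud(n,d);Z=W[...,2]
    R=(W[...,0]>.4)&(W[...,0]<.58)&(abs(W[...,1]-.234)<.09)
    print(n);rect(W,R&(Z>.06)&(Z<.08))
cv2.imwrite('pics/b5.png',cv2.resize(p[80:280,280:530,::-1],None,fx=3,fy=3))"
```

```text
time: 13.48
tool_pos: [0.4553, -0.0483, 0.1202]
ee_rot: [-0.0, 0.846, 0.534, 0.001]
ft_force: [0.4, -0.2, 0.4]
opening: 0.999
t13.47 p [ 0.4553 -0.0483  0.1202] q [-0.     0.846  0.534  0.001] F [ 0.4 -0.2  0.4] open 0.999 j [-0.37  0.06  1.99  0.    1.09  0.08]
goal (0.4558, -0.0497, 0.0205, -25.5) rows [-0.13  0.1   9.97] [ 0.  -0.1  0. ]
top
 px [191 241  15  11 144] mean [0.4906 0.2328 0.0704] zmax 0.077 rect [491.5 233. ] [25.7 35.9] 1.1
 px [170 242  15  11 154] mean [0.4882 0.2866 0.0698] zmax 0.076 rect [487.9 287.1] [25.7 34.5] 1.2
scene
 px [445 136  17  11 133] mean [0.4931 0.2853 0.0685] zmax 0.074 rect [488.5 286.9] [31.6 37.8] 6.4
 px [427 140  16  11 126] mean [0.4958 0.2314 0.0685] zmax 0.074 rect [493.  232.7] [28.5 35.3] 3.2
```

View pics/b5.png

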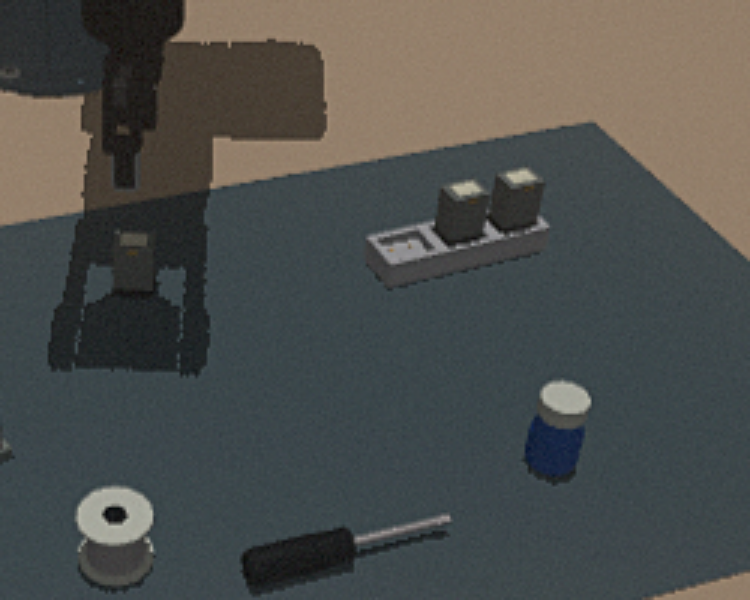

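Two relays are seated upright at crop (462,212) and (517,200). Now relay C.

```bash
python3 -m inch '[[[-0.1,0.1,4,0,0,0],[-0.1,0.1,8,0,0,0],[-0.1,0.1,10,0,0,0],[-0.1,0.1,10,0,0,0],[-0.1,0.1,10,0,0,0]]]' -1;python3 -m inch '[[[0,0,0,0,0,0],[0,0,0,0,0,0],[0,0,0,0,0,0],[0,0,0,0,0,0],[0,0,0,0,0,0],[0,0,0,0,0,0]]]' 1; python3 -c "
from h import *
st();goal(.4932,.1827,.13,3.2)"
```

```text
time: 14.2
tool_pos: [0.4568, -0.0494, 0.0212]
ee_rot: [0.0, 0.845, 0.534, 0.001]
ft_force: [0.8, -0.4, -0.2]
opening: 1.0
time: 14.95
tool_pos: [0.4573, -0.0496, 0.0217]
ee_rot: [0.001, 0.845, 0.534, 0.002]
ft_force: [-1.6, 0.3, 6.0]
opening: 0.295
t14.95 p [ 0.4573 -0.0496  0.0217] q [0.001 0.845 0.534 0.002] F [-1.6  0.3  6. ] open 0.295 j [-0.37  0.25  2.03  0.    0.87  0.07]
goal (0.4932, 0.1827, 0.13, 3.2) rows [ 22.54  -6.69 -10.8 ] [  0.2  -0.1 -28.6]
```

```bash
python3 -m inch '[[[0,0,-5,0,0,0],[0,0,-10,0,0,0],[5,-1.5,-10.8,0,0,-8],[10,-3,-10.8,0,0,-16],[15,-4.5,-10.8,0,0,-24],[20,-6,-10.8,0.2,0,-28.6],[22.5,-6.7,-10.8,0.2,0,-28.6],[22.5,-6.7,-10.8,0.2,0,-28.6],[22.5,-6.7,-10.8,0.2,0,-28.6],[22.5,-6.7,-10.8,0.2,0,-28.6]]]' 1; python3 -c "
from h import *
st();goal(.4932,.1827,.038,3.2)"
```

```text
time: 16.2
tool_pos: [0.4928, 0.1813, 0.1298]
ee_rot: [-0.001, 0.688, 0.726, 0.0]
ft_force: [-0.0, -0.3, -1.3]
opening: 0.295
t16.20 p [0.4928 0.1813 0.1298] q [-0.001  0.688  0.726  0.   ] F [-0.  -0.3 -1.3] open 0.295 j [0.13 0.19 1.82 0.   1.13 0.07]
goal (0.4932, 0.1827, 0.038, 3.2) rows [0.13 0.06 9.18] [-0.  -0.1 -0.1]
```

```bash
python3 -m inch '[[[0.1,0,4,0,0,0],[0.1,0,6.8,0,0,0],[0.1,0,7.6,0,0,0],[0.1,0,8.2,0,0,0],[0.1,0,8.6,0,0,0],[0.1,0,8.9,0,0,0],[0.1,0,9.2,0,0,0],[0.1,0,9.2,0,0,0]]]' 1; python3 -c "
from h import *
st()
p,d=eyes.snapshot('scene');cv2.imwrite('pics/c4.png',cv2.resize(p[80:220,330:530,::-1],None,fx=3.5,fy=3.5))"
```

```text
time: 17.2
tool_pos: [0.4927, 0.1824, 0.0379]
ee_rot: [-0.001, 0.688, 0.726, 0.0]
ft_force: [-0.1, 0.4, -0.6]
opening: 0.293
t17.20 p [0.4927 0.1824 0.0379] q [-0.001  0.688  0.726  0.   ] F [-0.1  0.4 -0.6] open 0.293 j [0.13 0.34 1.86 0.   0.95 0.07]
```

View pics/c4.png

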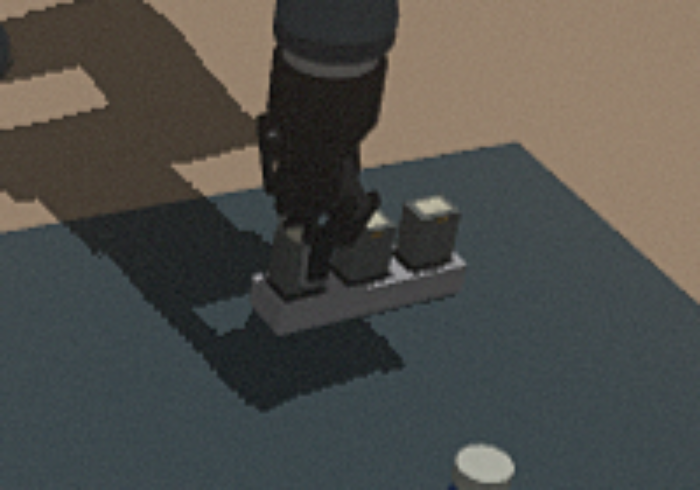

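```bash
python3 -m inch '[[[0,0,0,0,0,0],[0,0,0,0,0,0],[0,0,0,0,0,0],[0,0,0,0,0,0],[0,0,-4,0,0,0],[0,0,-9,0,0,0],[0,0,-12,0,0,0],[0,0,-12,0,0,0]]]' -1; python3 -c "
from h import *
st()
u=np.array([np.cos(np.radians(18.1)),np.sin(np.radians(18.1))]); v=np.array([-u[1],u[0]])
for n in ['top','scene']:
    z=np.load(n+'0.npz'); W=cloud(n,z['d']); c=np.array([.558,-.2525])
    a=(W[...,:2]-c)@u; b=(W[...,:2]-c)@v; Z=W[...,2]
    dark=z['p'].max(-1)<60
    m=(abs(a)<.09)&(abs(b)<.05)&(Z>.055)
    print(n)
    for lo in np.arange(-.09,.09,.01):
        k=m&(a>=lo)&(a<lo+.01)
        if k.sum()>2:
            print('%.2f'%lo,k.sum(),'b %.3f %.3f'%(b[k].min(),b[k].max()),'z',np.percentile(Z[k],[5,50,95]).round(3))
    for r in models.tip_of(n,'pad')[:2]+models.tip_of(n,'hinge')[:2]:
        q=np.round(r['centre']).astype(int); print(r['centre'],W[q[1],q[0]].round(4),'ab',a[q[1],q[0]].round(4),b[q[1],q[0]].round(4))
"
```

```text
time: 18.25
tool_pos: [0.4948, 0.1826, 0.1609]
ee_rot: [0.001, 0.688, 0.726, 0.003]
ft_force: [-0.2, 0.8, -0.2]
opening: 0.999
t18.25 p [0.4948 0.1826 0.1609] q [0.001 0.688 0.726 0.003] F [-0.2  0.8 -0.2] open 0.999 j [0.13 0.15 1.8  0.   1.19 0.07]
top
-0.05 68 b -0.023 0.022 z [0.09  0.094 0.097]
-0.04 71 b -0.024 0.022 z [0.088 0.094 0.098]
-0.03 68 b -0.023 0.022 z [0.087 0.092 0.096]
-0.02 69 b -0.023 0.022 z [0.083 0.089 0.092]
-0.01 68 b -0.023 0.022 z [0.082 0.086 0.09 ]
-0.00 87 b -0.034 0.032 z [0.064 0.08  0.084]
0.01 93 b -0.034 0.033 z [0.064 0.077 0.082]
0.02 91 b -0.033 0.032 z [0.065 0.075 0.079]
0.03 93 b -0.033 0.032 z [0.065 0.072 0.077]
0.04 92 b -0.033 0.033 z [0.064 0.07  0.074]
0.05 101 b -0.036 0.035 z [0.06  0.068 0.072]
0.06 60 b -0.034 0.035 z [0.059 0.066 0.071]
0.07 5 b -0.032 0.033 z [0.064 0.066 0.071]
[391.9, 229.3] [ 0.5442 -0.2663  0.0909] ab -0.0174 -0.0088
[454.7, 208.2] [ 0.6016 -0.4297  0.0924] ab -0.0136 -0.182
[377.4, 204.7] [ 0.608  -0.2312  0.0654] ab 0.0541 0.0047
[448.8, 183.0] [ 0.6702 -0.4221  0.0697] ab 0.054 -0.1961
scene
-0.05 36 b -0.025 0.020 z [0.089 0.095 0.097]
-0.04 80 b -0.024 0.019 z [0.088 0.094 0.097]
-0.03 69 b -0.024 0.020 z [0.087 0.092 0.094]
-0.02 84 b -0.024 0.019 z [0.084 0.089 0.092]
-0.01 97 b -0.024 0.022 z [0.081 0.086 0.089]
-0.00 102 b -0.034 0.031 z [0.065 0.08  0.084]
0.01 108 b -0.034 0.031 z [0.066 0.078 0.081]
0.02 115 b -0.034 0.032 z [0.063 0.075 0.078]
0.03 120 b -0.035 0.033 z [0.064 0.072 0.076]
0.04 109 b -0.034 0.031 z [0.063 0.07  0.073]
0.05 129 b -0.037 0.037 z [0.061 0.067 0.071]
0.06 149 b -0.037 0.032 z [0.056 0.064 0.068]
0.07 36 b -0.034 0.032 z [0.055 0.063 0.069]
[156.5, 217.7] [ 0.598  -0.4436  0.0919] ab -0.0213 -0.1941
[242.6, 184.1] [ 0.5369 -0.2602  0.0889] ab -0.0224 -0.0008
[261.6, 213.3] [ 0.619  -0.2356  0.0673] ab 0.0633 -0.0029
```

```bash
python3 -c "
from h import *
goal(.5304,-.2615,.13,18.1)"
```

```text
goal (0.5304, -0.2615, 0.13, 18.1) rows [-44.51   1.46   2.59] [ -0.2  -0.1 -15. ]
```

```bash
python3 -m inch '[[[-44.5,1.5,2.6,0,0,-15],[-44.5,1.5,2.6,0,0,-15],[-44.5,1.5,2.6,0,0,-15],[-44.5,1.5,2.6,0,0,-15],[-44.5,1.5,2.6,0,0,-15],[-44.5,1.5,2.6,0,0,-15],[-44.5,1.5,2.6,0,0,-15],[-44.5,1.5,2.6,0,0,-15],[-44.5,1.5,2.6,0,0,-15],[-44.5,1.5,2.6,0,0,-15]]]' 1; python3 -c "
from h import *
st();goal(.5304,-.2615,.097,18.1)
for n in ['top','scene']:
    p,d=eyes.snapshot(n);W=cloud(n,d);Z=W[...,2]
    R=(W[...,0]>.4)&(W[...,0]<.58)&(abs(W[...,1]-.234)<.09)
    print(n);rect(W,R&(Z>.06)&(Z<.08))
    cv2.imwrite('pics/d_%s.png'%n,p[:,:,::-1])"
```

```text
time: 19.7
tool_pos: [0.5304, -0.2594, 0.129]
ee_rot: [-0.003, 0.586, 0.81, -0.0]
ft_force: [0.2, 0.6, 0.2]
opening: -0.001
t19.70 p [ 0.5304 -0.2594  0.129 ] q [-0.003  0.586  0.81  -0.   ] F [0.2 0.6 0.2] open -0.001 j [-0.66  0.33  1.65 -0.    1.17 -0.97]
goal (0.5304, -0.2615, 0.097, 18.1) rows [-0.21 -0.06  3.2 ] [-0.2 -0.2  0.1]
top
 px [191 241  14  11 144] mean [0.4905 0.233  0.0703] zmax 0.076 rect [491.4 233.5] [25.9 34.5] 1.5
 px [212 241  14  11 144] mean [0.4933 0.1799 0.0699] zmax 0.075 rect [492.5 180.4] [25.7 33.6] 1.3
 px [170 242  15  11 150] mean [0.488  0.2871 0.0699] zmax 0.076 rect [487.9 287.4] [25.7 34.8] 1.3
scene
 px [445 136  17  11 130] mean [0.4928 0.2851 0.0686] zmax 0.075 rect [489.6 286.3] [28.3 36.5] 10.9
 px [427 140  16  11 127] mean [0.496  0.2312 0.0685] zmax 0.074 rect [491.8 232.5] [30.8 34.9] 2.3
 px [408 144  17  11 135] mean [0.4979 0.1789 0.0684] zmax 0.074 rect [495.2 180.1] [28.7 36.4] 5.4
```

View pics/d_scene.png

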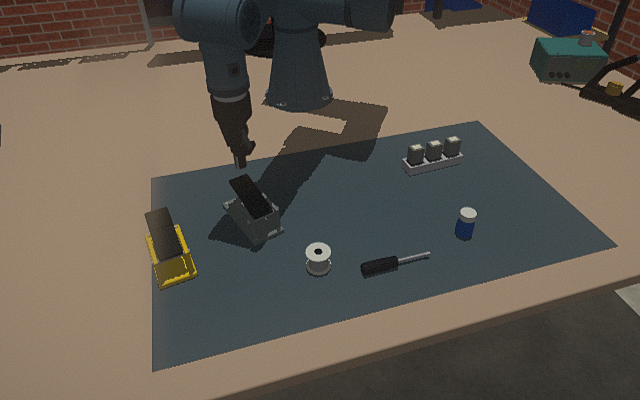

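All three relays stand in the tray at (415,155), (434,150) and (453,146), with their tops at 0.070 m. The shut fingers are above the grey paddle at (240,165). Pressing down in stages.

```bash
python3 -m inch '[[[-0.2,0,2,-0.2,-0.2,0],[-0.2,0,3.2,-0.2,-0.2,0],[-0.2,0,3.6,-0.2,-0.2,0],[-0.2,0,3.9,-0.2,-0.2,0],[-0.2,0,4.2,-0.2,-0.2,0],[-0.2,0,4.5,-0.2,-0.2,0],[-0.2,0,4.7,-0.2,-0.2,0],[-0.2,0,4.7,-0.2,-0.2,0]]]' 1; python3 -c "
from h import *
st();goal(.5304,-.2615,.070,18.1)"
```

```text
time: 20.8
tool_pos: [0.5314, -0.2617, 0.0828]
ee_rot: [0.001, 0.586, 0.81, -0.0]
ft_force: [-1.7, -2.3, 3.8]
opening: 0.003
t20.80 p [ 0.5314 -0.2617  0.0828] q [ 0.001  0.586  0.81  -0.   ] F [-1.7 -2.3  3.8] open 0.003 j [-0.66  0.39  1.67 -0.    1.08 -0.98]
goal (0.5304, -0.2615, 0.07, 18.1) rows [ 0.06 -0.09  1.28] [0.  0.1 0.1]
```

```bash
python3 -m inch '[[[0,0,0.3,0,0,0],[0,0,0.6,0,0,0],[0,0,0.9,0,0,0],[0,0,1.1,0,0,0],[0,0,1.25,0,0,0],[0,0,1.25,0,0,0],[0,0,1.25,0,0,0],[0,0,1.25,0,0,0]]]' 1
cat > chk.py <<'E'
from h import *
st();goal(.5304,-.2615,.070,18.1)
u=np.array([np.cos(np.radians(18.1)),np.sin(np.radians(18.1))]); v=np.array([-u[1],u[0]]);c=np.array([.558,-.2525])
for n in ['top','scene']:
    Ws=[];
    for i in range(4):
        p,d=eyes.snapshot(n);Ws.append(cloud(n,d))
    W=np.nanmedian(Ws,0)
    cv2.imwrite('pics/e_%s.png'%n,cv2.resize(p[120:270,180:320,::-1] if n=='scene' else p[160:280,330:480,::-1],None,fx=4,fy=4))
    a=(W[...,:2]-c)@u; b=(W[...,:2]-c)@v; Z=W[...,2]
    for lo in np.arange(-.06,.08,.01):
        k=(a>=lo)&(a<lo+.01)&(abs(b+.001)<.018)&(Z>.05)&(Z<.11); e=(a>=lo)&(a<lo+.01)&(abs(abs(b+.001)-.03)<.003)&(Z>.055)&(Z<.09)
        print(n,'%.2f'%lo,k.sum(),'plate',np.median(Z[k]).round(4) if k.any() else '', 'cheek',e.sum(),np.median(Z[e]).round(4) if e.any() else '')
E
python3 chk.py
```

```text
time: 21.8
tool_pos: [0.5312, -0.2619, 0.0702]
ee_rot: [0.001, 0.586, 0.81, -0.001]
ft_force: [-3.4, -0.8, 5.7]
opening: 0.001
t21.80 p [ 0.5312 -0.2619  0.0702] q [ 0.001  0.586  0.81  -0.001] F [-3.4 -0.8  5.7] open 0.001 j [-0.66  0.41  1.68 -0.    1.06 -0.98]
goal (0.5304, -0.2615, 0.07, 18.1) rows [ 0.06 -0.06  0.02] [-0.   0.1  0.1]
top -0.06 3 plate 0.0667 cheek 0 
top -0.05 4 plate 0.0703 cheek 0 
top -0.04 0 plate  cheek 0 
top -0.03 0 plate  cheek 0 
top -0.02 0 plate  cheek 0 
top -0.01 0 plate  cheek 0 
top 0.00 4 plate 0.0688 cheek 7 0.0671
top 0.01 17 plate 0.0668 cheek 9 0.0668
top 0.02 26 plate 0.0676 cheek 9 0.068
top 0.03 37 plate 0.0672 cheek 9 0.067
top 0.04 51 plate 0.0674 cheek 15 0.0676
top 0.05 52 plate 0.067 cheek 17 0.0669
top 0.06 23 plate 0.0671 cheek 15 0.067
top 0.07 0 plate  cheek 3 0.0682
top 0.08 0 plate  cheek 0 
scene -0.06 1 plate 0.0664 cheek 0 
scene -0.05 10 plate 0.0699 cheek 0 
scene -0.04 25 plate 0.0715 cheek 0 
scene -0.03 73 plate 0.079 cheek 0 
scene -0.02 111 plate 0.0819 cheek 0 
scene -0.01 64 plate 0.0695 cheek 0 
scene 0.00 51 plate 0.0672 cheek 14 0.0664
scene 0.01 51 plate 0.0673 cheek 24 0.0667
scene 0.02 48 plate 0.0673 cheek 24 0.0663
scene 0.03 52 plate 0.0674 cheek 23 0.0667
scene 0.04 55 plate 0.0673 cheek 24 0.0666
scene 0.05 53 plate 0.0673 cheek 23 0.0668
scene 0.06 95 plate 0.064 cheek 23 0.0667
scene 0.07 0 plate  cheek 25 0.0618
scene 0.08 0 plate  cheek 0
```

View pics/e_scene.png

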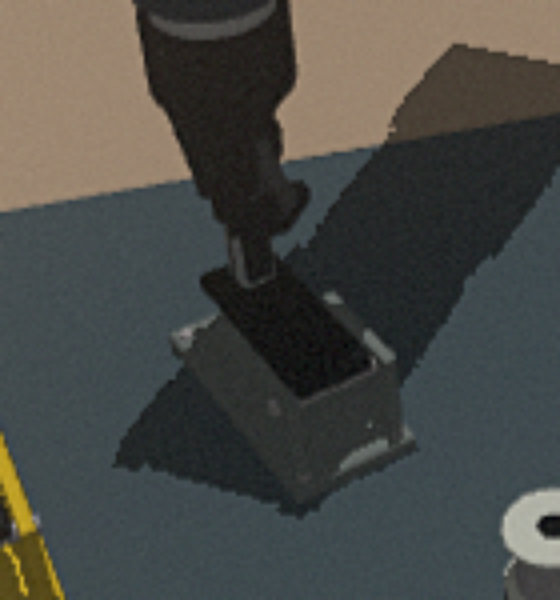

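The plate is level (0.067 m along its whole length) and flush with the cheeks (about 0.067 m), with 5.7 N of force on the tool. One last check, then I hand in.

```bash
python3 -c "
from h import *
st()
p,d=eyes.snapshot('top');W=cloud('top',d);Z=W[...,2]
R=(W[...,0]>.2)&(W[...,0]<.85)&(W[...,1]>-.2)&(W[...,1]<.4)
rect(W,R&(Z>.012)&(Z<.09))
print(order.close_job())"
```

```text
t22.20 p [ 0.5312 -0.2619  0.0703] q [ 0.001  0.586  0.81  -0.001] F [-3.2 -1.6  5.6] open -0.001 j [-0.66  0.41  1.68 -0.    1.06 -0.98]
 px [264 139  54   9 288] mean [ 0.781  -0.0214  0.022 ] zmax 0.032 rect [780.5   3.7] [ 24.1 147.7] 1.7
 px [216 146  17  17 205] mean [0.7378 0.1783 0.0525] zmax 0.069 rect [739.4 181.1] [36.4 35. ] 56.7
 px [337 150  18  18 276] mean [ 0.7357 -0.1482  0.0422] zmax 0.049 rect [ 736.  -148.4] [49.1 46.8] 1.4
 px [ 170  238   62   19 1002] mean [0.4899 0.2302 0.0455] zmax 0.078 rect [490.  234.1] [ 43.8 158. ] 3.2
the job is handed in; nothing more can be done
None
```

I loaded all three relays into the tray, one per pocket, then pressed the grey paddle to level and handed the job in at about 22 s while still holding it.

- **Relays:** all three stand upright, with their tops at about 0.070 m in both cameras, which is the seated height.
- **Paddle:** the plate reads about 0.067 m along its length and the cheek tops 0.066–0.068 m, so they are flush. The fingertips were at 0.0703 m with about 5.6 N upward force on the tool. The paddle never went past level.
- **Bystanders:** the bottle, spool and screwdriver are where they started, within 1 mm.

None of my checks failed. The tool also measured about 3.5 N sideways while pressing, which I put down to friction on the pad. It was steady from the end of the press to hand-in.

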